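# Sort a drying cartridge by its weight and seat it

## Robot

A 6-joint arm with a two-finger parallel gripper is mounted at the origin on the work surface. World frame = base frame: x ahead of the robot, y to its left, z up, the work surface at z = 0. Lengths are in m, angles in rad, forces in N, time in s.
With the tool pointing down it reaches from about 0.35 to 0.925 m from the base axis. Payload 6.4 kg.
Tool frame: the origin (TCP) lies at the very end of the fingers, on their centre line; the grasp point (between the pads) lies manip.tcp_to_grasp behind it (manip.tcp_to_grasp is the distance from the TCP to the grasp point, in m); z points along the fingers, y is the direction in which the jaws open and shut (so a half turn about z gives the same grasp; the last joint's range is limited). The gripper opens to 94 mm and grips with 3 to 60 N. Pads are 16 mm wide; open, the fingers measure 119 mm over their backs; the gripper's body (75 mm by 177 mm) begins 78 mm behind the grasp point.
Start: joints at [1.016, 0.245, 1.558, -0, 1.339, -0.174], TCP at [0.242, 0.603, 0.205] pointing down, gripper open.
Joint ranges: [-3.13, 3.13], [-1.02, 2.26], [0.13, 2.54], [-0.95, 4.09], [0.21, 2.88], [-2.74, 2.74]. Speed limits (rad/s): [2.57, 2.57, 3.14, 3.14, 3.14, 3.14].

## Interface

Orientations are given as a unit quaternion [w, x, y, z].
In Python, from station import monitor, snapshot, ticket, find_in, trace, mark_of, manip gives the robot as it stands. The module is installed in compiled form; this text tells all that it offers.
- The arm moves only by the shell command python3 -m handwheel 'ROWS' [OPENING]. ROWS is JSON, a list of rows, each an object of numbers: "x", "y", "z": the shift along the world's x, y, z in cm; "roll": the turn about the world's z in degrees. A call has exactly 10 rows; each row is the pose to reach, as a shift and turn from the pose measured when the call began; what a row does not reach only later rows make up. A row lasts 1/12 s, in which the tool goes at most 41.7 mm and 7.16 degrees, less where a joint would pass 70% of its speed; a pose out of reach is approached as far as the arm can. A call with a gripper value outside its range is refused whole. OPENING is the finger opening in cm, from 0 to 9.4, set as the call begins (- or left out, the last holds). The fingers move at their own pace and stop on an object; the grip force is fixed at half the most. Time passes only in rows, so rows that repeat a pose let the fingers close, or fill a call up. It gives the time, the measured TCP pose, the force and the opening at its end, in the units of the state.
- monitor.read_state(): the state, without advancing time (a new reading comes with each control period).
- snapshot(name): name is "side" or "top" or "wrist"; returns a dict with "pixels" (420x560x3 uint8, blue, green, red), "fovy" (degrees; the focal length in pixels is half the picture's height over the tangent of half this angle, whatever the lens; pixels are square), "cx", "cy" (the principal point, pixels), "cam_to_world" (4x4, takes a point from camera to world coordinates). Camera axes: x right, y down, z forward; pixel columns grow to the right and rows downward; lengths in m; the calibration is good to about 2 mm. A picture is of the moment at which its call begins. There is no depth.
- ticket.hand_in(): hands the job in, once; it reports no verdict.
Trained networks look in the newest picture that a camera, given by its name, has taken for a name from the list of things; names that differ only in an ending like _2 or _b are one class to them, and where a whole thing is asked for, a point or a joint stands for the part that bears it (a point fixed in the world has none). Each returns a list of dicts, best first, with "score" (0 to 1); they miss things now and then, are a little off and sometimes report something else, mostly with a low value. They report only what shows in the picture. A call takes as long as a camera call. They do not tell look-alikes from the thing itself.
- find_in(camera, thing): "position" ([x, y, z] in m, in world coordinates, good to about 4 mm: the middle of the surface that is visible of it).
- trace(camera, thing): "region" (420x560 bool, what is visible of it).
- mark_of(camera, thing): "position" ([x, y, z] in m, in world coordinates, good to about 4 mm: a listed point, or the origin of a listed thing).
The state is a dict: "clock": time; "q": joint angles; "dq": joint speeds; "tau": joint torques, N m; "ee_pos": TCP position; "tool_rot": TCP orientation; "force": force on the tool from outside, world axes, zero at the start; "moment": the same for the moment, N m; "opening": opening from 0.0 (shut) to 1.0 (fully open).
Only numpy, scipy, OpenCV 4.12 (cv2) and the standard library are available. Lean on these libraries where they do the work, as an engineer would, in place of code of your own. Each camera call takes 0.05 s, during which the arm holds its last target. There are 200 camera calls.

## Task

Lift the drying cartridge just clear of its stand, a few centimetres at most, and hold it still a moment to feel its weight. If it is light (fresh, about 200 g) seat it fully home and upright in the hole of the dryer manifold with the gauge; if it is heavy (spent, about 450 g) seat it in the hole of the return tray with the carrying handle. Feel for the hole with a light touch, never pressing the cartridge on either holder with more than 20 N, keep it upright, let go of it, and leave everything else on the bench where it is.

Things in the scene. Friction and masses are not known exactly. Their poses are not given: they have to be found in the camera images.
- cartridge: Sealed drying cartridge, upright: steel cylinder 40 mm across up to 82 mm height (foot chamfer 3 mm), then a white head 34 mm across, from 85 to 110 mm height, to grip. Round; origin at the centre of its underside. Has a small loose core inside. Fresh: 170 to 220 g in all; spent: 380 to 520 g.
- stand: Grey square stand, 84 x 84 mm, 16 mm high; the cartridge starts in its round pocket (43 mm across, 6 mm deep, floor 10 mm above the bench). Origin under its centre on the bench. Fixed.
- manifold: Dryer manifold, for a fresh (light) cartridge: aluminium base 74 (x) by 136 mm (y), end walls 36 mm high at both y ends; beyond its +x side a valve bar (x 41 to 71 mm, 40 mm high) with brass stubs and a round gauge, top 102 mm above the bench. Origin under the base's centre on the bench. Fixed. Carries a socket block.
- manifold_mid (a point): Point fixed on the manifold over its middle, 50 mm above the bench, level with the unloaded socket block's top. The block (64 in x, 92 in y, 32 mm high) has a blind hole 42 mm wide, 24 mm deep, chamfered 2 mm. Hole centre: x = 0, but y clamped anywhere from -9 to +9 mm, not measured: find it by feel or sight. No give sideways; downwards sprung, 2.5 N/mm after the first 0.5 N, hard stop at 6 mm.
- return_tray: Return tray, for a spent (heavy) cartridge: grey painted base 74 (x) by 136 mm (y), end walls 36 mm high at both y ends, a low steel carrying handle beyond its +x side, no gauge. Origin under the base's centre on the bench. Fixed. Carries a socket block.
- return_tray_mid (a point): Point fixed on the return tray over its middle, 50 mm above the bench, level with the unloaded socket block's top. The block (64 in x, 92 in y, 32 mm high) has a blind hole 42 mm wide, 24 mm deep, chamfered 2 mm. Hole centre: x = 0, but y clamped anywhere from -9 to +9 mm, not measured: find it by feel or sight. No give sideways; downwards sprung, 2.5 N/mm after the first 0.5 N, hard stop at 6 mm.
- jar: Bystander: an opaque white jar with a black lid, 55 mm across, 102 mm high. Origin under its middle.
- spanner: Bystander: an open-ended steel spanner, 170 mm long, lying flat.
- fittings_dish: Bystander: a small open steel dish, 90 mm across, 28 mm high. Origin under its middle.
- vial_rack: Bystander: a low white rack of small amber vials, 60 x 120 mm, 50 mm high. Origin under its middle.
- solvent: Bystander: an amber solvent bottle, 72 mm across, 160 mm high. Origin under its middle.
- septa_box: Bystander: a cardboard box 70 x 90 mm, 30 mm high. Origin under its middle.
- spare_nut: Bystander: a small turned brass fitting, 26 mm across, 26 mm high. Origin under its middle.
Not all that is in view belongs to the job. Leave any brown look-alike of the cartridge alone.

How it is judged:
On the way:
1. the cartridge is held still in the fingers, clear of its stand by 2 to 60 mm and still over it, for 0.3 s (z of cartridge in the frame of stand between 0.012 and 0.07 m and horizontal distance between cartridge and stand below 0.03 m and contact force between cartridge and stand below 0.1 N and contact force between cartridge and the fingers above 0.5 N and linear speed of cartridge below 0.03 m/s), for 0.3 s.
At the end, for the whole second after the job is handed in: The cartridge rests released, still and upright (within 0.08 rad) in a hole: underside under 28.5 mm above the holder's underside, within 4 mm of its middle in x and 13 mm in y; in the manifold if it bears on it with under 3.0 N, in the return tray if over 3.0 N (linear speed of cartridge below 0.01 m/s and ((x of cartridge in the frame of manifold between -0.004 and 0.004 m and y of cartridge in the frame of manifold between -0.013 and 0.013 m and z of cartridge in the frame of manifold below 0.0285 m and angle between cartridge's own z axis and vertical below 0.08 rad and contact force between cartridge and manifold below 3 N) or (x of cartridge in the frame of return_tray between -0.004 and 0.004 m and y of cartridge in the frame of return_tray between -0.013 and 0.013 m and z of cartridge in the frame of return_tray below 0.0285 m and angle between cartridge's own z axis and vertical below 0.08 rad and contact force between cartridge and return_tray above 3 N))); the robot touches nothing.
It fails at once if the cartridge pressed on or in the manifold with more than 20 N (contact force between cartridge and manifold above 20 N).
It fails at once if the cartridge pressed on or in the return tray with more than 20 N (contact force between cartridge and return_tray above 20 N).
It fails at once if the cartridge tipped by more than 0.5 rad (angle between cartridge's own z axis and vertical above 0.5 rad).
It fails at once if a bystander shifted by more than 20 mm (distance of any of jar, spanner, fittings_dish, vial_rack, solvent, septa_box, spare_nut from where it was at the start of the episode above 0.02 m).
It also fails if it takes over 67 s, if anything falls off the work surface, if the arm or the gripper's body presses on something with over 40 N, if the wrist force passes 120 N, or if a joint passes its speed limit or range.

## Working session

There is one attempt and no reset: what is moved stays moved. The work goes in short steps, Python scripts to look and compute and a shell command to move; the robot and the scene stay as the last step left them, time stands still between calls to the robot, and variables do not carry over. Pictures are saved under pics/ and viewed, about 8 in all and at most 12, crops included, and the job is handed in when it is done.

```bash
mkdir -p pics; cat > h.py <<'E'
import numpy as np,cv2
from station import monitor, snapshot, ticket, find_in, trace, mark_of, manip
def proj(s,p):
    T=np.linalg.inv(s["cam_to_world"]);c=T[:3,:3]@np.array(p)+T[:3,3];f=210/np.tan(np.radians(s["fovy"])/2)
    return np.array([s["cx"]+f*c[0]/c[2],s["cy"]+f*c[1]/c[2]])
def ray(s,u,v,z):
    f=210/np.tan(np.radians(s["fovy"])/2);M=np.array(s["cam_to_world"])
    d=M[:3,:3]@np.array([(u-s["cx"])/f,(v-s["cy"])/f,1]);return M[:3,3]+d*(z-M[2,3])/d[2]
E
python3 - <<'E'
from h import *
np.set_printoptions(precision=3,suppress=True)
ims=[]
for c in("top","side"):
    s=snapshot(c);cv2.imwrite(f"pics/{c}0.png",s["pixels"])
    print(c,s["fovy"],s["cx"],s["cy"],np.array(s["cam_to_world"]).tolist())
    for t in("cartridge","stand","manifold_mid","return_tray_mid","manifold","return_tray","jar","solvent","spare_nut","vial_rack","septa_box","fittings_dish","spanner"):
        print(t,[(np.round(d["position"],3).tolist(),round(d["score"],2),proj(s,d["position"]).round().tolist()) for d in mark_of(c,t)])
print(manip.tcp_to_grasp,monitor.read_state())
E
```

```text
top 46.66767061762797 283.5272862634312 203.7833880176077 [[-0.13550035155216197, -0.9673456044372436, 0.21420115850570098, 0.3251956434592169], [-0.9907769965537232, 0.13246447062615202, -0.02853256248073678, 0.019640433734268766], [-0.0007731941698944537, -0.21609175272943024, -0.9763727549317927, 1.176382313430541], [0.0, 0.0, 0.0, 1.0]]
cartridge [([0.449, 0.0, -0.004], 0.69, [285.0, 259.0]), ([0.64, 0.009, -0.001], 0.66, [271.0, 183.0]), ([0.545, -0.019, 0.011], 0.52, [287.0, 218.0]), ([0.56, 0.438, -0.001], 0.2, [101.0, 237.0])]
stand [([0.568, 0.203, 0.005], 0.31, [196.0, 221.0])]
manifold_mid [([0.531, -0.23, 0.052], 0.87, [377.0, 208.0]), ([0.544, -0.022, -0.0], 0.36, [289.0, 219.0])]
return_tray_mid [([0.567, 0.2, 0.05], 0.89, [194.0, 218.0])]
manifold [([0.534, -0.232, -0.002], 0.93, [374.0, 212.0]), ([0.751, 0.033, 0.0], 0.43, [256.0, 142.0])]
return_tray [([0.567, 0.203, 0.003], 0.8, [196.0, 222.0])]
jar [([0.752, 0.035, -0.001], 0.83, [255.0, 143.0]), ([0.761, 0.123, -0.003], 0.46, [221.0, 144.0])]
solvent [([0.558, 0.437, 0.0], 0.62, [101.0, 238.0]), ([0.568, 0.202, 0.
[... 1384 characters left out ...]
k [([0.524, -0.446, -0.001], 0.69, [275.0, 398.0]), ([0.567, 0.2, 0.0], 0.57, [278.0, 180.0])]
septa_box [([0.766, -0.144, -0.001], 0.81, [373.0, 267.0])]
fittings_dish [([0.359, -0.223, 0.001], 0.65, [191.0, 302.0])]
spanner [([0.358, 0.226, -0.004], 0.66, [204.0, 178.0])]
0.0188 {'clock': 1.4, 'q': array([ 1.016,  0.245,  1.558, -0.   ,  1.339, -0.174]), 'dq': array([-0.001,  0.002,  0.001,  0.   ,  0.   , -0.   ]), 'tau': array([ -0.   , -41.583, -31.487,   0.069,   0.029,  -0.   ]), 'ee_pos': array([0.242, 0.603, 0.205]), 'tool_rot': array([ 0.   ,  0.189,  0.982, -0.   ]), 'force': array([-0.692,  1.079, -0.319]), 'moment': array([-0.056,  0.018, -0.027]), 'opening': 1.0002900621116497}
```

View pics/top0.png

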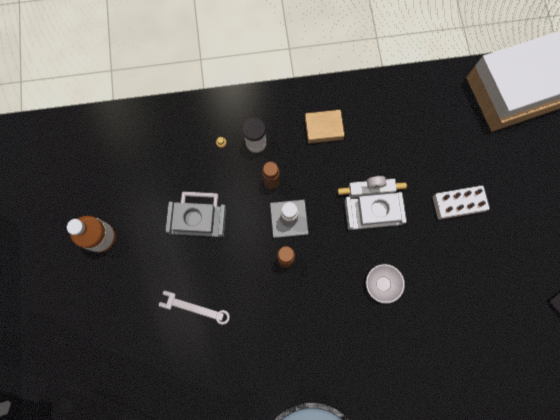

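View pics/side0.png

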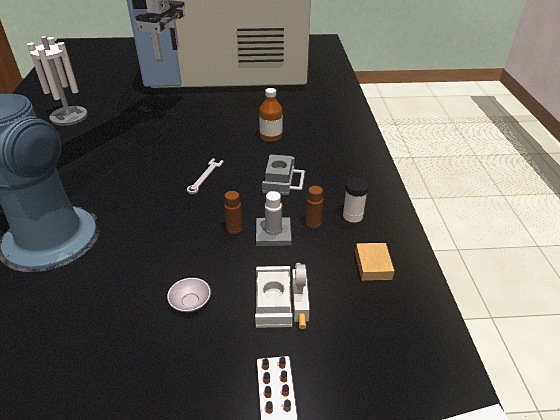

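The top view shows the cartridge in its stand at about (288,212), with brown look-alikes at (286,257) and (271,173). The tray is at (195,218) and the manifold, with its gauge, at (376,208). The side view agrees with this. I'll go to the tray first for a wrist view.

```bash
python3 -m handwheel '[{"x":3,"y":-2,"z":3,"roll":7},{"x":6,"y":-5,"z":5,"roll":14},{"x":9,"y":-8,"z":7,"roll":21.8},{"x":12,"y":-11,"z":9,"roll":21.8},{"x":15,"y":-14,"z":10,"roll":21.8},{"x":18,"y":-17,"z":10,"roll":21.8},{"x":21,"y":-20,"z":10,"roll":21.8},{"x":24,"y":-23,"z":10,"roll":21.8},{"x":25,"y":-27,"z":10,"roll":21.8},{"x":26,"y":-31,"z":10,"roll":21.8}]' 9.4
python3 -m handwheel '[{"y":-3},{"y":-6},{"y":-8},{"y":-9},{"y":-9},{"y":-9},{"y":-9},{"y":-9},{"y":-9},{"y":-9}]'
python3 - <<'E'
from h import *
np.set_printoptions(precision=3,suppress=True)
s=snapshot("wrist");cv2.imwrite("pics/w1.png",s["pixels"]);print(s["fovy"],s["cx"],s["cy"],np.array(s["cam_to_world"]).tolist());print(monitor.read_state())
for t in("return_tray_mid","return_tray"):
    print(t,[(np.round(d["position"],3).tolist(),round(d["score"],2),proj(s,d["position"]).round().tolist()) for d in mark_of("wrist",t)])
E
```

```text
clock: 2.23
ee_pos: [0.4965, 0.3117, 0.3054]
tool_rot: [0.0, 0.0, 1.0, 0.0]
force: [1.6, -0.9, 0.3]
opening: 0.998
61.232994896430334 284.72361603995506 207.43438465240942 [[0.0014222499115085676, 0.9596941471252942, 0.2810429169693496, 0.4142533836837372], [0.9999985776923539, -0.0016197034678634397, 0.0004702913383503176, 0.31178278217286315], [0.000906542032092254, 0.28104184836804585, -0.959695085768086, 0.48450039246548354], [0.0, 0.0, 0.0, 1.0]]
{'clock': 2.2833, 'q': array([ 0.358,  0.028,  1.616, -0.004,  1.498, -1.206]), 'dq': array([ 0.086,  0.012, -0.014,  0.046,  0.001,  0.154]), 'tau': array([  7.92 , -36.166, -32.666,   0.945,   0.135,  -0.24 ]), 'ee_pos': array([0.499, 0.306, 0.305]), 'tool_rot': array([ 0.001,  0.003,  1.   , -0.002]), 'force': array([ 3.65 , -2.201,  0.469]), 'moment': array([-0.037, -0.147,  0.043]), 'opening': 0.9983496202871082}
return_tray_mid [([0.569, 0.202, 0.049], 0.84, [200.0, 228.0])]
return_tray [([0.565, 0.202, 0.001], 0.58, [208.0, 214.0])]invalid input
```

View pics/w1.png

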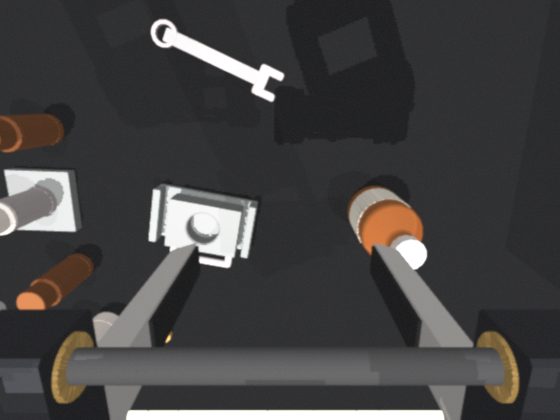

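The wrist view shows the tray hole at about (204,226), slightly rotated. The second move was refused, probably because each row needs all four keys. Next I go to the cartridge.

```bash
python3 -m handwheel '[{"x":0.5,"y":-3,"z":0,"roll":0},{"x":1,"y":-7,"z":0,"roll":0},{"x":2,"y":-11,"z":0,"roll":0},{"x":3,"y":-15,"z":0,"roll":0},{"x":4,"y":-19,"z":0,"roll":0},{"x":4.6,"y":-23,"z":0,"roll":0},{"x":4.6,"y":-27,"z":0,"roll":0},{"x":4.6,"y":-30,"z":0,"roll":0},{"x":4.6,"y":-32,"z":0,"roll":0},{"x":4.6,"y":-32.5,"z":0,"roll":0}]' 9.4
python3 - <<'E'
from h import *
np.set_printoptions(precision=4,suppress=True)
s=snapshot("wrist");cv2.imwrite("pics/w2.png",s["pixels"]);st=monitor.read_state();print(st["ee_pos"],st["tool_rot"],st["force"],s["cam_to_world"][:3,3])
for t in("cartridge","stand"):
    print(t,[(np.round(d["position"],3).tolist(),round(d["score"],2),proj(s,d["position"]).round().tolist()) for d in mark_of("wrist",t)])
for d in find_in("wrist","cartridge"):print(d)
E
```

```text
clock: 3.22
ee_pos: [0.5424, -0.0152, 0.3055]
tool_rot: [0.0, 0.003, 1.0, -0.0]
force: [0.2, 0.4, 0.7]
opening: 0.998
[ 0.5424 -0.0146  0.3055] [0.0001 0.0032 1.     0.0001] [ 0.1916 -0.1948  0.0918] [ 0.4601 -0.0146  0.4847]
cartridge [([0.646, 0.009, -0.0], 0.81, [302.0, 236.0]), ([0.444, -0.003, 0.0], 0.76, [293.0, 90.0]), ([0.544, -0.024, 0.01], 0.62, [278.0, 168.0]), ([0.764, -0.143, 0.0], 0.16, [203.0, 308.0])]
stand [([0.542, -0.019, -0.0], 0.81, [282.0, 165.0])]
{'position': [0.539, -0.0227, 0.119], 'score': 0.96}
{'position': [0.4438, -0.0021, 0.1108], 'score': 0.89}
{'position': [0.628, 0.0074, 0.0886], 'score': 0.8}
```

```bash
python3 - <<'E'
import cv2,numpy as np
a=cv2.imread("pics/w2.png");b=cv2.imread("pics/w1.png")[170:280,130:280]
c=cv2.resize(cv2.imread("pics/top0.png")[170:240,335:415],None,fx=4,fy=4,interpolation=2)
o=np.zeros((600,800,3),np.uint8);o[:300,:400]=cv2.resize(a,(400,300));b=cv2.resize(b,None,fx=2.6,fy=2.6,interpolation=2);o[:b.shape[0],405:405+b.shape[1]]=b;o[310:310+c.shape[0],:c.shape[1]]=c
cv2.imwrite("pics/m3.png",o)
E
```

```text
(no output)
```

View pics/m3.png

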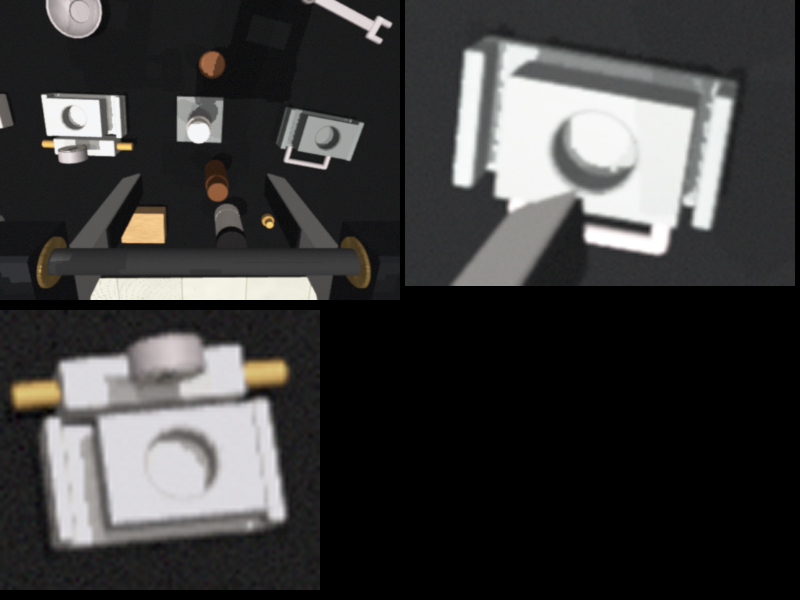

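The montage shows the cartridge head at about (277,182) in w2, and both holes clearly visible. I'll now fit all three circles.

```bash
cat > fit.py <<'E'
from h import *
from scipy.optimize import minimize
# fit edge circle (radius r, height z) to image gradients near guess
def fit(s,z,r,g,rng=.008,sign=None):
    im=cv2.GaussianBlur(cv2.cvtColor(s["pixels"],cv2.COLOR_BGR2GRAY).astype(np.float32),(0,0),.8)
    a=np.linspace(0,2*np.pi,72,endpoint=False);best=[]
    def samp(c,rr):
        P=np.array([proj(s,[c[0]+rr*np.cos(t),c[1]+rr*np.sin(t),z]) for t in a],np.float32)
        return cv2.remap(im,P[:,0].reshape(1,-1),P[:,1].reshape(1,-1),1)[0]
    def cost(c): return -np.mean(np.clip(samp(c,r+.0015)-samp(c,r-.0015),-60,60)*sign)
    G=[(cost((g[0]+i,g[1]+j)),g[0]+i,g[1]+j) for i in np.arange(-rng,rng+1e-6,.001) for j in np.arange(-rng,rng+1e-6,.001)]
    b=min(G);o=minimize(cost,b[1:],method="Nelder-Mead",options=dict(initial_simplex=[b[1:],(b[1]+.001,b[2]),(b[1],b[2]+.001)]))
    return np.round(o.x,4),round(o.fun,1)
E
python3 - <<'E'
from fit import *
s=snapshot("wrist");t=snapshot("top");d=snapshot("side")
print("head",fit(s,.12,.017,(.543,-.022),.008,-1),fit(t,.12,.017,(.543,-.022),.008,-1),fit(d,.12,.017,(.543,-.022),.008,-1))
for n,g in(("man",(.532,-.231)),("tray",(.567,.201))):
    for r in(.021,.023):
        print(n,r,[fit(q,.05,r,g,.012,1) for q in(s,t,d)])
# block outline quads via thresholding
V=s["pixels"].copy()
for g in((.532,-.231),(.567,.201)): print(proj(s,[*g,.05]))
def crop(q,p):
    p=p.astype(int);return cv2.resize(q["pixels"][p[1]-35:p[1]+40,max(p[0]-55,0):max(p[0]-55,0)+110],None,fx=3.6,fy=3.6,interpolation=cv2.INTER_CUBIC)
rows=[]
for q in(s,t):
    rows.append(np.hstack([crop(q,proj(q,[*g,.05])) for g in((.532,-.231),(.567,.201))]))
cv2.imwrite("pics/m4.png",np.vstack(rows))
E
```

```text
head (array([ 0.5427, -0.0223]), np.float64(-55.3)) (array([0.5552, 0.    ]), np.float64(-5.1)) (array([ 0.5431, -0.0199]), np.float64(-55.7))
man 0.021 [(array([ 0.5298, -0.2369]), np.float64(-38.3)), (array([ 0.532 , -0.2383]), np.float64(-22.0)), (array([ 0.5319, -0.2394]), np.float64(-37.9))]
man 0.023 [(array([ 0.5305, -0.238 ]), np.float64(-38.6)), (array([ 0.5309, -0.2369]), np.float64(-23.7)), (array([ 0.532 , -0.2405]), np.float64(-36.1))]
tray 0.021 [(array([0.5695, 0.2029]), np.float64(-35.1)), (array([0.5712, 0.2047]), np.float64(-18.9)), (array([0.5711, 0.2057]), np.float64(-24.9))]
tray 0.023 [(array([0.5692, 0.2026]), np.float64(-33.0)), (array([0.5698, 0.2039]), np.float64(-21.9)), (array([0.5709, 0.2057]), np.float64(-21.4))]
[106.6888731  165.13972003]
[453.45893753 191.25658037]
```

View pics/m4.png

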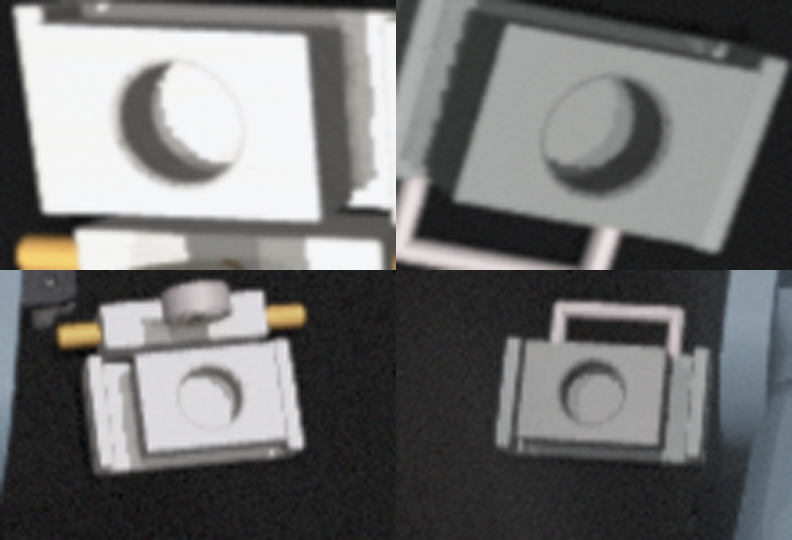

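The top and side fits agree to about 2 mm: manifold hole near (0.5305, -0.238), tray hole near (0.570, 0.2035), head at (0.5427, -0.022).

```bash
python3 -c "
from h import *
s=monitor.read_state();print(s['ee_pos'],s['tool_rot'],s['force'],s['clock'])"
```

```text
[ 0.54222873 -0.01228686  0.30553664] [6.96792974e-05 1.35267478e-03 9.99999060e-01 2.13357226e-04] [0.42915525 0.27568876 0.75308873] 3.5667
```

```bash
python3 -m handwheel '[{"x":0,"y":-0.5,"z":-2,"roll":0},{"x":0,"y":-1,"z":-5,"roll":0},{"x":0,"y":-1,"z":-8,"roll":0},{"x":0,"y":-1,"z":-11,"roll":0},{"x":0,"y":-1,"z":-13.5,"roll":0},{"x":0,"y":-1,"z":-15,"roll":0},{"x":0,"y":-1,"z":-16,"roll":0},{"x":0,"y":-1,"z":-16,"roll":0},{"x":0,"y":-1,"z":-16,"roll":0},{"x":0,"y":-1,"z":-16,"roll":0}]' 9.4
```

```text
clock: 4.4
ee_pos: [0.5433, -0.0222, 0.1471]
tool_rot: [0.001, 0.001, 1.0, -0.0]
force: [-0.1, 0.4, -0.3]
opening: 1.003
```

```bash
python3 -m handwheel '[{"x":0,"y":0,"z":-1.5,"roll":0},{"x":0,"y":0,"z":-3,"roll":0},{"x":0,"y":0,"z":-4,"roll":0},{"x":0,"y":0,"z":-4.6,"roll":0},{"x":0,"y":0,"z":-4.9,"roll":0},{"x":0,"y":0,"z":-4.9,"roll":0},{"x":0,"y":0,"z":-4.9,"roll":0},{"x":0,"y":0,"z":-4.9,"roll":0},{"x":0,"y":0,"z":-4.9,"roll":0},{"x":0,"y":0,"z":-4.9,"roll":0}]' 9.4
python3 -c "
from h import *
s=monitor.read_state();print(s['ee_pos'],s['force'],s['moment'])"
python3 -m handwheel '[{"x":0,"y":0,"z":0,"roll":0},{"x":0,"y":0,"z":0,"roll":0},{"x":0,"y":0,"z":0,"roll":0},{"x":0,"y":0,"z":0,"roll":0},{"x":0,"y":0,"z":0,"roll":0},{"x":0,"y":0,"z":0,"roll":0},{"x":0,"y":0,"z":0,"roll":0},{"x":0,"y":0,"z":0,"roll":0},{"x":0,"y":0,"z":0,"roll":0},{"x":0,"y":0,"z":0,"roll":0}]' 2
```

```text
clock: 5.23
ee_pos: [0.5437, -0.0223, 0.0987]
tool_rot: [0.002, 0.001, 1.0, -0.0]
force: [-0.7, 0.0, 0.1]
opening: 1.0
[ 0.54367408 -0.02234101  0.09870675] [-0.68521156  0.04205889  0.06019953] [-0.00141514 -0.079071    0.03608523]
clock: 6.07
ee_pos: [0.5437, -0.0224, 0.0987]
tool_rot: [0.002, 0.001, 1.0, -0.0]
force: [-0.1, -0.6, 0.3]
opening: 0.346
```

```bash
python3 -m handwheel '[{"x":0,"y":0,"z":0,"roll":0},{"x":0,"y":0,"z":0.3,"roll":0},{"x":0,"y":0,"z":0.8,"roll":0},{"x":0,"y":0,"z":1.4,"roll":0},{"x":0,"y":0,"z":2,"roll":0},{"x":0,"y":0,"z":2.5,"roll":0},{"x":0,"y":0,"z":2.5,"roll":0},{"x":0,"y":0,"z":2.5,"roll":0},{"x":0,"y":0,"z":2.5,"roll":0},{"x":0,"y":0,"z":2.5,"roll":0}]' 2
python3 - <<'E'
from h import *
F=[];s=snapshot("side");cv2.imwrite("pics/g5.png",s["pixels"][150:260,200:360].repeat(4,0).repeat(4,1))
for i in range(15):
    s=snapshot("wrist");q=monitor.read_state();F.append(q["force"])
print(np.mean(F,0),np.std(F,0),q["ee_pos"],q["opening"],q["clock"])
E
```

```text
clock: 6.9
ee_pos: [0.5434, -0.0223, 0.1233]
tool_rot: [0.002, 0.001, 1.0, -0.0]
force: [-0.3, -0.2, -1.9]
opening: 0.347
[ 0.110796    0.02178572 -2.18488169] [0.44931108 0.48736464 0.63382811] [ 0.54366144 -0.02236309  0.12370141] 0.3459758919481033 7.7
```

View pics/g5.png

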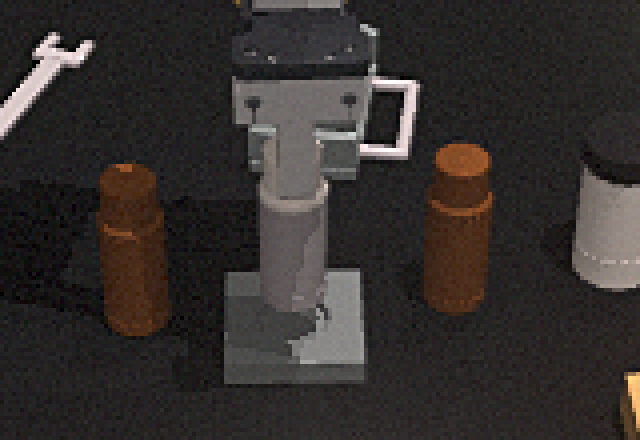

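The lift reads 2.2 ± 0.15 N, about 220 g, so the cartridge is fresh and goes in the manifold. The picture shows it upright and clear of the stand, above about (290,300) in the crop. I'll raise it and move partway, then refine the hole position with the wrist camera.

```bash
python3 -m handwheel '[{"x":0,"y":0,"z":2,"roll":0},{"x":0,"y":0,"z":4.5,"roll":0},{"x":0,"y":-2,"z":7,"roll":0},{"x":-0.3,"y":-4.5,"z":8.5,"roll":0},{"x":-0.6,"y":-7,"z":8.5,"roll":0},{"x":-1,"y":-9.5,"z":8.5,"roll":0},{"x":-1.2,"y":-10.5,"z":8.5,"roll":0},{"x":-1.2,"y":-11,"z":8.5,"roll":0},{"x":-1.2,"y":-11,"z":8.5,"roll":0},{"x":-1.2,"y":-11,"z":8.5,"roll":0}]' 2
python3 - <<'E'
from fit import *
for k in range(2):
    s=snapshot("wrist")
print(monitor.read_state()["ee_pos"],[fit(s,.05,r,(.531,-.238),.008,1) for r in(.021,.022,.023)])
z=monitor.read_state()["ee_pos"]; print("head?",fit(s,z[2]+.0213,.017,(z[0]-.001,z[1]),.006,-1))
v=s["pixels"].copy()
for r,c in((.021,(0,0,255)),):
    o=fit(s,.05,r,(.531,-.238),.008,1)[0]
    for a in np.linspace(0,6.28,40):
        p=proj(s,[o[0]+r*np.cos(a),o[1]+r*np.sin(a),.05]);v[int(round(p[1])),int(round(p[0]))]=c
p=proj(s,[*o,.05]).astype(int);print(p)
x0=max(p[0]-60,0);y0=max(p[1]-60,0)
cv2.imwrite("pics/w6.png",cv2.resize(v[y0:y0+150,x0:x0+200],None,fx=4,fy=4))
for t in("manifold","manifold_mid"): print(t,[(np.round(d["position"],4).tolist(),d["score"]) for d in mark_of("wrist",t)[:1]])
E
```

```text
clock: 8.53
ee_pos: [0.5316, -0.1317, 0.2083]
tool_rot: [0.002, 0.001, 1.0, 0.0]
force: [-0.4, 0.2, -1.8]
opening: 0.349
[ 0.53170636 -0.13129542  0.20839829] [(array([ 0.5293, -0.2373]), np.float64(-36.5)), (array([ 0.5298, -0.2382]), np.float64(-38.5)), (array([ 0.5302, -0.2383]), np.float64(-36.2))]
head? (array([ 0.5303, -0.1312]), np.float64(-58.2))
[175 188]
manifold [([0.5351, -0.2313, 0.0032], 0.81)]
manifold_mid [([0.5268, -0.2309, 0.0488], 0.9)]
```

View pics/w6.png

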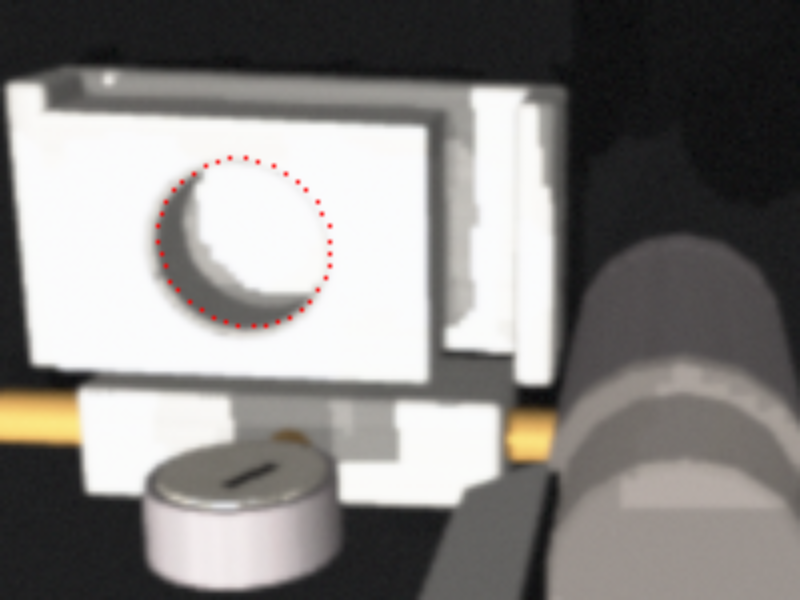

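The fitted circle lies right on the hole rim, centred near crop pixel (243,240). Now I move over it and hover with the underside about 15 mm above the block.

```bash
python3 -m handwheel '[{"x":0,"y":-1.5,"z":0,"roll":0},{"x":0,"y":-4,"z":0,"roll":0},{"x":0,"y":-6.5,"z":0,"roll":0},{"x":0,"y":-8.5,"z":-0.5,"roll":0},{"x":-0.07,"y":-10,"z":-2,"roll":0},{"x":-0.07,"y":-10.65,"z":-3.5,"roll":0},{"x":-0.07,"y":-10.65,"z":-5,"roll":0},{"x":-0.07,"y":-10.65,"z":-5.3,"roll":0},{"x":-0.07,"y":-10.65,"z":-5.3,"roll":0},{"x":-0.07,"y":-10.65,"z":-5.3,"roll":0}]' 2
python3 - <<'E'
from h import *
F=[]
for i in range(4): snapshot("wrist");q=monitor.read_state();F.append(q["force"])
print(q["ee_pos"],np.mean(F,0))
E
```

```text
clock: 9.57
ee_pos: [0.5313, -0.2382, 0.1561]
tool_rot: [0.002, 0.0, 1.0, -0.0]
force: [0.5, 0.4, -0.7]
opening: 0.345
[ 0.53171681 -0.238102    0.15680154] [ 0.18244591 -0.01786723 -1.88820937]
```

```bash
python3 -m handwheel '[{"x":-0.05,"y":0,"z":-0.6,"roll":0},{"x":-0.05,"y":0,"z":-1.2,"roll":0},{"x":-0.05,"y":0,"z":-1.5,"roll":0},{"x":-0.05,"y":0,"z":-1.7,"roll":0},{"x":-0.05,"y":0,"z":-1.8,"roll":0},{"x":-0.05,"y":0,"z":-1.9,"roll":0},{"x":-0.05,"y":0,"z":-2,"roll":0},{"x":-0.05,"y":0,"z":-2.1,"roll":0},{"x":-0.05,"y":0,"z":-2.2,"roll":0},{"x":-0.05,"y":0,"z":-2.2,"roll":0}]' 2
python3 - <<'E'
from h import *
F=[];M=[]
for i in range(5): snapshot("wrist");q=monitor.read_state();F.append(q["force"]);M.append(q["moment"])
print(q["ee_pos"],np.mean(F,0),np.mean(M,0))
E
```

```text
clock: 10.6
ee_pos: [0.5314, -0.2383, 0.1348]
tool_rot: [0.003, 0.0, 1.0, -0.001]
force: [0.3, -0.7, -1.9]
opening: 0.348
[ 0.53131035 -0.23825582  0.13488037] [ 0.48628159 -0.53875447 -2.01583776] [-0.1567714  -0.06534018  0.01201484]
```

There is no contact load, so the foot is in the hole mouth. I'll continue slowly.

```bash
python3 -m handwheel '[{"x":0,"y":0,"z":-0.1,"roll":0},{"x":0,"y":0,"z":-0.2,"roll":0},{"x":0,"y":0,"z":-0.3,"roll":0},{"x":0,"y":0,"z":-0.4,"roll":0},{"x":0,"y":0,"z":-0.5,"roll":0},{"x":0,"y":0,"z":-0.6,"roll":0},{"x":0,"y":0,"z":-0.7,"roll":0},{"x":0,"y":0,"z":-0.7,"roll":0},{"x":0,"y":0,"z":-0.7,"roll":0},{"x":0,"y":0,"z":-0.7,"roll":0}]' 2
python3 - <<'E'
from h import *
F=[];M=[]
for i in range(5): snapshot("wrist");q=monitor.read_state();F.append(q["force"]);M.append(q["moment"])
print(q["ee_pos"],np.mean(F,0),np.mean(M,0))
E
```

```text
clock: 11.68
ee_pos: [0.5313, -0.2383, 0.1278]
tool_rot: [0.003, 0.0, 1.0, -0.001]
force: [0.9, -1.0, -2.2]
opening: 0.35
[ 0.53130331 -0.23830903  0.12787999] [ 0.82843138 -1.34065841 -2.71119346] [-0.32789839 -0.17598122 -0.0172686 ]
```

```bash
python3 -m handwheel '[{"x":0.03,"y":-0.05,"z":0,"roll":0},{"x":0.03,"y":-0.05,"z":-0.15,"roll":0},{"x":0.03,"y":-0.05,"z":-0.3,"roll":0},{"x":0.03,"y":-0.05,"z":-0.45,"roll":0},{"x":0.03,"y":-0.05,"z":-0.6,"roll":0},{"x":0.03,"y":-0.05,"z":-0.75,"roll":0},{"x":0.03,"y":-0.05,"z":-0.9,"roll":0},{"x":0.03,"y":-0.05,"z":-1,"roll":0},{"x":0.03,"y":-0.05,"z":-1,"roll":0},{"x":0.03,"y":-0.05,"z":-1,"roll":0}]' 2
python3 - <<'E'
from h import *
F=[];M=[]
for i in range(5): snapshot("wrist");q=monitor.read_state();F.append(q["force"]);M.append(q["moment"])
print(q["ee_pos"],np.mean(F,0),np.mean(M,0))
E
```

```text
clock: 12.77
ee_pos: [0.5315, -0.2388, 0.1177]
tool_rot: [0.003, 0.0, 1.0, -0.001]
force: [0.6, -0.8, -2.2]
opening: 0.346
[ 0.53151171 -0.23880287  0.11778509] [ 0.66704413 -1.16976854 -2.47061613] [-0.2652626  -0.12786227 -0.00907751]
```

```bash
python3 -m handwheel '[{"x":0.03,"y":-0.05,"z":0,"roll":0},{"x":0.03,"y":-0.05,"z":-0.05,"roll":0},{"x":0.03,"y":-0.05,"z":-0.1,"roll":0},{"x":0.03,"y":-0.05,"z":-0.15,"roll":0},{"x":0.03,"y":-0.05,"z":-0.2,"roll":0},{"x":0.03,"y":-0.05,"z":-0.25,"roll":0},{"x":0.03,"y":-0.05,"z":-0.3,"roll":0},{"x":0.03,"y":-0.05,"z":-0.35,"roll":0},{"x":0.03,"y":-0.05,"z":-0.4,"roll":0},{"x":0.03,"y":-0.05,"z":-0.4,"roll":0}]' 2
python3 - <<'E'
from h import *
F=[];M=[]
for i in range(5): snapshot("wrist");q=monitor.read_state();F.append(q["force"]);M.append(q["moment"])
print(q["ee_pos"],np.mean(F,0),np.mean(M,0))
E
```

```text
clock: 13.85
ee_pos: [0.532, -0.2393, 0.114]
tool_rot: [0.003, 0.0, 1.0, -0.001]
force: [-0.5, 0.8, 0.5]
opening: 0.349
[ 0.53191519 -0.23929903  0.11397353] [-0.25329706  0.51628939  0.6837339 ] [ 0.2219139   0.09061742 -0.0164911 ]
```

The wrist force went from -2.2 to +0.7 N with the underside at about 25 mm, so it bears on the hole floor. Next I release and retreat.

```bash
python3 -m handwheel '[{"x":0,"y":0,"z":0,"roll":0},{"x":0,"y":0,"z":0,"roll":0},{"x":0,"y":0,"z":0,"roll":0},{"x":0,"y":0,"z":0,"roll":0},{"x":0,"y":0,"z":0,"roll":0},{"x":0,"y":0,"z":0,"roll":0},{"x":0,"y":0,"z":0,"roll":0},{"x":0,"y":0,"z":0,"roll":0},{"x":0,"y":0,"z":0,"roll":0},{"x":0,"y":0,"z":0,"roll":0}]' 7
python3 -m handwheel '[{"x":0,"y":0,"z":0.5,"roll":0},{"x":0,"y":0,"z":1.5,"roll":0},{"x":0,"y":0,"z":3,"roll":0},{"x":0,"y":0,"z":5,"roll":0},{"x":0,"y":0,"z":7.5,"roll":0},{"x":0,"y":0,"z":10,"roll":0},{"x":0,"y":0,"z":13,"roll":0},{"x":0,"y":4,"z":15,"roll":0},{"x":0,"y":8,"z":15,"roll":0},{"x":0,"y":11,"z":15,"roll":0}]' 7
python3 - <<'E'
from fit import *
for i in range(3): s=snapshot("wrist")
print(monitor.read_state()["ee_pos"],monitor.read_state()["force"])
for z in(.136,.142): print(z,"head",fit(s,z,.017,(.530,-.239),.01,-1))
d=snapshot("side")
p=proj(d,[.53,-.238,.09]).astype(int);q=proj(s,[.53,-.238,.09]).astype(int)
C=lambda im,p:cv2.resize(im["pixels"][max(p[1]-60,0):p[1]+60,max(p[0]-60,0):p[0]+60],(400,400))
cv2.imwrite("pics/e7.png",np.hstack([C(d,p),C(s,q)]))
E
```

```text
clock: 14.93
ee_pos: [0.5319, -0.2393, 0.114]
tool_rot: [0.003, 0.0, 1.0, -0.001]
force: [-0.3, 0.8, 0.0]
opening: 0.745
clock: 15.77
ee_pos: [0.5327, -0.128, 0.2675]
tool_rot: [0.005, 0.0, 1.0, -0.002]
force: [0.4, 1.4, 1.1]
opening: 0.749
[ 0.53215893 -0.12784536  0.26536726] [-0.80554142  0.86083919  0.44722602]
0.136 head (array([ 0.5302, -0.2397]), np.float64(-36.6))
0.142 head (array([ 0.5284, -0.2378]), np.float64(-35.5))
```

View pics/e7.png

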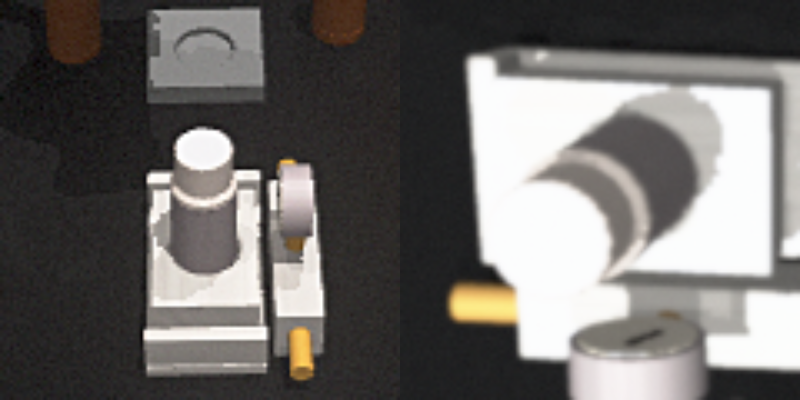

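The picture shows the cartridge free, upright and deep in the manifold hole, with the stand empty. The head fit of (0.530, -0.240) matches the hole to within 2 mm. Handing in.

```bash
python3 -c "
from h import *
print(ticket.hand_in(),monitor.read_state()['clock'])"
```

```text
the job is handed in; nothing more can be done
the job is handed in; nothing more can be done
```

The cartridge is fresh, and I seated it in the hole of the dryer manifold with the gauge, let go and handed the job in. No verdict came back.

- **Weighing:** I lifted it about 25 mm over its stand and held it still for 0.8 s. The wrist force averaged 2.2 ± 0.15 N, about 220 g. That is at the top of the fresh range and far below the spent range.
- **Seating:** The wrist camera put the hole at about (0.530, -0.238), and I went in slowly in small steps. The averaged readings after each step showed side forces under about 1.5 N. At the bottom the vertical force changed by about 3 N, well under the 20 N limit, with the underside computed at about 25 mm (limit 28.5 mm).
- **Last checks:** After release the pictures showed it upright and free of the fingers. The head measured at (0.530, -0.240), within 2 mm of the hole centre. The arm was clear and I moved nothing else.
- **Failures and disagreements:** One early move command was refused because a row left out some of its keys, and nothing moved. One top-camera fit of the cartridge head was poor, so I did not use it. The cameras differed by up to about 3 mm on the hole positions, so I used the wrist camera's values.

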